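Shut and pin the seal-test clamshell, and keep it pressed

TASK

Slide the carrier with the open clamshell jig along its rail until it clicks into the green-marked station, then swing the blue lid shut. After that fetch the orange-gripped lock pin from its stand, push it down through the hole in the lid and into the block below until its collar presses the lid fully shut against the springy seal, and finish like that: still gripping the pin and pressing, without letting go. Leave the timer, the vial and the slide box where they are.

Things in the scene. Friction and masses are not known exactly. Their poses are not given: they have to be found in the camera images.
- rail: Aluminium rail bed, 115 x 370 mm, fixed to the worktop, with two steel guide bars. Origin on the worktop under the middle of the guides; its y axis is the travel direction of the carrier, z up; x points away from the robot. All directions given as x or y below are the rail's.
- station (a point): Centre of the green mark on the rail bed (24 mm long in y), on the robot's side (rail x = -60 mm), 10 mm above the worktop. With the carrier at the station its arm lies right over this mark.
- carrier (a joint): Carrier's position along the rail in m, grows toward +y: 0 at the right end stop, 0.170 in the detent of the green-marked station, 0.21 at the left end stop. It starts at 0 to 0.05. Sliding takes 1 to 2 N; a spring ball clicks into the station within about 4 mm either side and centres it there (5 to 6 N to get in or out).
- carrier_handle (a point): Centre of the top of the carrier's handle: an upright black round post, 16 mm in diameter and 25 mm of it free, its top 67 mm above the worktop. It stands 85 mm from the jig's middle line toward the robot (rail -x), on a flat arm 20 mm wide whose top is 34 mm above the worktop. Axes as the rail's.
- block_hole (a point): Mouth of the vertical 13 mm hole in the lower half (aluminium block 60 mm in x, 90 mm in y, top 62 mm above the worktop), 35 mm from the block's middle toward -y. The hole goes 28 mm deep. Axes as the rail's. It moves with the carrier.
- lid (a joint): Angle of the blue lid in rad: 0 fully shut (lying flat on the block), about 0.07 when it rests shut on the springy seal unpressed, 1.57 upright, 1.95 widest. It starts at 1.65 to 1.9. Shut it by swinging its top toward -y; it stays where it is near upright and drops by its own weight below about 1.2. When nearly shut it needs 5 to 7 N down at its hole to close fully.
- lid_edge (a point): Middle of the lid's free edge, 97 mm from the hinge axis. The hinge lies along x at the block's +y end, 85 mm from the block's hole and 63 mm above the worktop. The lid is a plate 60 mm wide in x and 8 mm thick, its middle plane 3 mm above the hinge axis when shut.
- lid_hole (a point): Centre of the 14 mm pin hole in the lid, ringed with brass, on its outer face, 85 mm from the hinge axis; 70 mm above the worktop when fully shut. Its z axis is the lid's outward normal (up when shut).
- pin: Loose steel lock pin with an orange grip, 90 g. Origin on its axis at the underside of the collar; z points up along the pin. Collar 26 mm in diameter and 5 mm thick (z 0 to 5 mm); above it the upright round grip, 20 mm in diameter, z 5 to 35 mm. Below it a shank of 10 mm diameter, 34 mm long, the last 10 mm tapered to a 4 mm tip. It starts upright in its stand with the collar on the stand's top.
- pin_tip (a point): Lower end of the pin, 34 mm under the collar.
- pin_stand: Grey plastic block 60 x 60 x 44 mm, fixed to the worktop, with a 13 mm square hole 40 mm deep in its middle that holds the pin. Origin under its centre.
- lab_timer: White lab timer, 24 x 64 x 58 mm, loose bystander; origin under its centre.
- vial_blue: Small glass vial with a blue cap, 27 mm wide and 60 mm high, loose bystander; origin under its centre.
- slide_box: Brown slide box, 40 x 98 x 31 mm, loose bystander; origin under its centre.

How it is judged:
On the way, in this order (a step that is already met when the one before it is completed fails the run):
1. the carrier sits in the detent of the green-marked station, lid still open (value of joint carrier between 0.166 and 0.174 m and value of joint lid above 0.6 rad), for 0.2 s.
2. the lid has been swung shut onto the seal, the carrier still at its station, the pin not yet in (value of joint lid below 0.13 rad and value of joint carrier between 0.166 and 0.174 m and distance between pin_tip and block_hole above 0.06 m), for 0.2 s.
At the end, for the whole second after the job is handed in: Carrier within 4 mm of the station (0.170); lid under 0.025 rad; pin upright within 0.15 rad, within 6 mm of the block's hole, its tip over 21 mm deep in it; pin presses the lid with over 1.5 N and the fingers grip the pin with over 1.5 N (value of joint carrier between 0.166 and 0.174 m and value of joint lid below 0.025 rad and horizontal distance between pin and block_hole below 0.006 m and z of pin_tip in the frame of block_hole below -0.021 m and angle between pin's own z axis and vertical below 0.15 rad and contact force between pin and lid above 1.5 N and contact force between the fingers and pin above 1.5 N); the arm keeps its last pose, push and grip.
It fails at once if the timer, the vial or the slide box is moved by more than 3 cm (distance of any of lab_timer, vial_blue, slide_box from where it was at the start of the episode above 0.03 m).
It also fails if it takes over 72 s, if anything falls off the work surface, if the arm or the gripper's body presses on something with over 40 N, if the wrist force passes 120 N, or if a joint passes its speed limit or range.

ROBOT

A 6-joint arm with a two-finger parallel gripper is mounted at the origin on a cart in front of the work surface, level with it; the furniture and walls round the work are solid. World frame = base frame: x ahead of the robot, y to its left, z up, the work surface at z = 0. Lengths are in m, angles in rad, forces in N, time in s.
With the tool pointing down it reaches from about 0.35 to 0.8 m from the base axis. Payload 7.3 kg.
Tool frame: the origin (TCP) lies midway between the tips of the shut fingers; the grasp point (between the pads) lies 19 mm behind it; z points along the fingers, y is the line along which they close (so a half turn about z gives the same grasp; the last joint's range is limited). The gripper opens to 85 mm and grips with 20 to 120 N. Pads are 22 mm wide; open, the fingers measure 114 mm over their backs; the gripper's body (76 mm by 85 mm) begins 54 mm behind the grasp point. The pads swing forward as they close: fully open they stand 13 mm farther back than shut.
Start: joints at [1.137, 0.342, 1.524, -0, 1.275, -0.146], TCP at [0.149, 0.503, 0.205] pointing down, gripper open.
Joint ranges: [-2.53, 2.53], [-0.77, 2.02], [0.04, 2.7], [-1, 4.14], [0.28, 2.66], [-3.11, 3.11]. Speed limits (rad/s): [2.57, 2.57, 3.14, 3.14, 3.14, 3.14].

INTERFACE

Orientations are given as a unit quaternion [x, y, z, w].
In Python, from workcell import r gives the robot as it stands. Calls block until the motion is done:
- r.reach(position, orientation): joint-space move of the TCP to a pose.
- r.move_straight(position, orientation=None, speed=0.15, max_force=None): straight line of the TCP; orientation=None keeps the orientation; speed is the mean speed in m/s. With max_force (N) it stops when the force on the tool has changed by that much, and returns True; else False.
- r.movej(angles): joint-space move.
- r.command_gripper(opening, force=None): finger opening in m; force is the grip in N (None keeps the last); returns when the fingers have stopped.
- r.hold(seconds).
- r.solve_ik(position, orientation): joint angles nearest the present ones, or None.
- r.read_state(): the state.
- r.get_image(name): name is "side" or "top"; returns the picture (400x640x3 uint8, red, green, blue); there is no depth.
- r.camera_model(name): a dict with "K" (3x3 intrinsics, pixels), "k1" (the pictures are not rectified: a ray, as slopes to the right and down, at radius r is drawn at 1 + k1 r^2 times it, then the intrinsics apply), "R" (3x3) and "t" (3): a world point X has camera coordinates R X + t. Camera axes: x right, y down, z forward; pixel columns grow to the right and rows downward; lengths in m; the calibration is good to about 2 mm. A picture is of the moment at which its call begins. camera_model takes no time and is no camera call.
A pose or a line that the arm cannot do raises r.PlanningError and nothing moves.
- r.finish_job(): hands the job in; it is judged then, once.
The state is a dict: "time_s": time; "joint_positions": joint angles; "dq": joint speeds; "tau": joint torques, N m; "eef_pos": TCP position; "eef_rot": TCP orientation; "contact_force": force on the tool from outside, world axes, zero at the start; "torque": the same for the moment, N m; "grip_width": finger opening in m; "grip_force": force on a finger pad.
Only numpy, scipy, OpenCV 4.12 (cv2) and the standard library are available. Lean on these libraries where they do the work, as an engineer would, in place of code of your own. Each camera call takes 0.05 s, during which the arm holds its last target. There are 200 camera calls.

## Working session

There is one attempt and no reset: what is moved stays moved. The work goes in short steps, each a Python script; the robot and the scene stay as the last script left them, time stands still between calls to the robot, and variables do not carry over. Pictures are saved under pics/ and viewed, at most 10 in all, crops included, and the job is handed in when it is done.

```bash
mkdir -p pics; ls; python3 - <<'E'
from workcell import r
import cv2,numpy as np
for n in("side","top"):
    im=r.get_image(n); cv2.imwrite(f"pics/{n}0.png",im[:,:,::-1]); m=r.camera_model(n)
    print(n,m["K"],m["k1"],np.round(m["R"],3).tolist(),m["t"], -np.array(m["R"]).T@m["t"])
print(r.read_state())
E
```

```text
pics
workcell.py
side [[474.2709348    0.         316.95633592]
 [  0.         474.2709348  197.04477786]
 [  0.           0.           1.        ]] 0.015334111114055965 [[0.964, -0.266, 0.006], [-0.163, -0.61, -0.775], [0.21, 0.746, -0.631]] [-0.53889683  0.08809566  1.55297094] [ 0.20732303 -1.24878626  1.05234947]
top [[405.35009636   0.         319.8506327 ]
 [  0.         405.35009636 198.86750716]
 [  0.           0.           1.        ]] -0.03700183424396186 [[0.005, -1.0, -0.014], [-0.988, -0.003, -0.154], [0.154, 0.014, -0.988]] [-0.09774505  0.53461016  1.40270876] [ 0.31210655 -0.11606093  1.46699467]
{'time_s': 0.1, 'joint_positions': array([ 1.13697997e+00,  3.42660112e-01,  1.52493352e+00,  3.32007506e-06,
        1.27538921e+00, -1.46010264e-01]), 'dq': array([-0.00033111, -0.00201608, -0.00199036,  0.00175372,  0.00037539,
       -0.00068409]), 'tau': array([ 6.88476703e-04, -4.34447336e+01, -2.46490180e+01, -1.60137010e-04,
        4.60830182e-03,  4.52553502e-05]), 'eef_pos': array([0.14883553, 0.50304841, 0.20418761]), 'eef_rot': array([ 1.43407345e-01,  9.89663504e-01, -6.65632175e-04, -2.00227252e-04]), 'contact_force': array([-0.25543707, -0.02881594,  0.34768064]), 'torque': array([-0.00628503, -0.03699972, -0.01241348]), 'grip_force': 0.0, 'grip_width': 0.085690427467868}
```

View pics/side0.png

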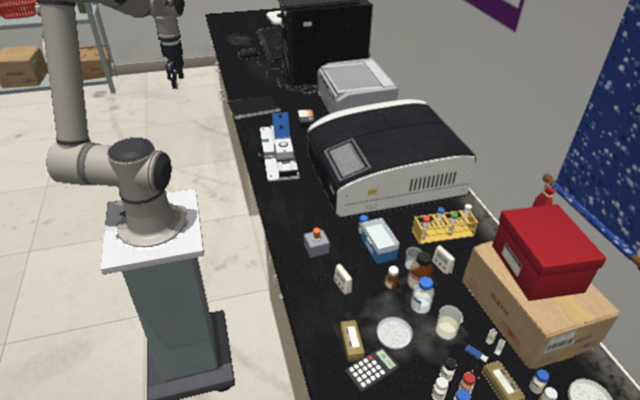

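View pics/top0.png

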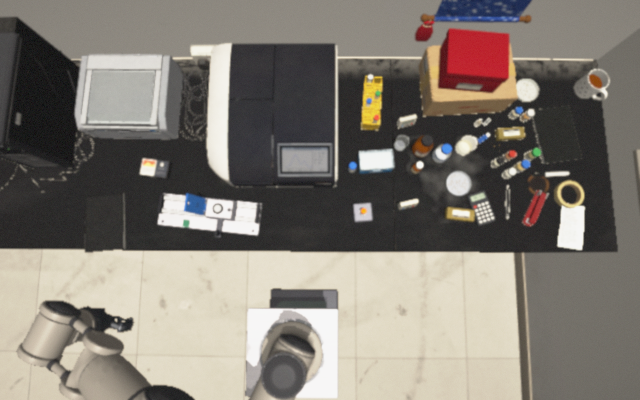

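The side view shows the jig at about (280,145) and the pin at (316,233). In the top view the rail spans (160–263, 193–236), the green mark is near (186,224) and the pin is at (364,211). I'll enlarge these areas.

```bash
cat > h.py <<'E'
from workcell import r
import cv2,numpy as np
def ray(n,uv):
    m=r.camera_model(n);K=m["K"];R=np.array(m["R"]);t=np.array(m["t"])
    d=np.array([(uv[0]-K[0][2])/K[0][0],(uv[1]-K[1][2])/K[1][1]]);s=d.copy()
    for _ in range(20): s=d/(1+m["k1"]*(s@s))
    return -R.T@t, R.T@np.array([s[0],s[1],1])
def onz(n,uv,z):
    c,d=ray(n,uv); return c+d*(z-c[2])/d[2]
def proj(n,X):
    m=r.camera_model(n);p=np.array(m["R"])@X+m["t"];s=p[:2]/p[2];s=s*(1+m["k1"]*(s@s))
    return np.array([m["K"][0][0]*s[0]+m["K"][0][2],m["K"][1][1]*s[1]+m["K"][1][2]])
def tri(ua,ub):
    a,d=ray("top",ua);b,e=ray("side",ub)
    k=np.linalg.lstsq(np.c_[d,-e],b-a,rcond=None)[0];p=a+d*k[0];q=b+e*k[1]
    return (p+q)/2,np.linalg.norm(p-q)
def blobs(n,im,lo,hi,box,amin=4):
    x0,y0,x1,y1=box
    hsv=cv2.cvtColor(im[y0:y1,x0:x1],cv2.COLOR_RGB2HSV)
    k,_,st,ce=cv2.connectedComponentsWithStats(cv2.inRange(hsv,np.array(lo),np.array(hi)))
    return [(ce[i]+[x0,y0],st[i,:4]+[x0,y0,0,0],st[i,4]) for i in range(1,k) if st[i,4]>=amin]
E
python3 - <<'E'
from h import *
t=cv2.imread("pics/top0.png");s=cv2.imread("pics/side0.png")
a=cv2.resize(t[183:245,148:272],None,fx=6,fy=6,interpolation=0)
b=cv2.resize(s[100:190,230:360],None,fx=6,fy=6,interpolation=0)
cv2.imwrite("pics/a.png",a);cv2.imwrite("pics/b.png",b)
for n,i,B,P in(("top",t,(148,183,272,245),(340,195,385,225)),("side",s,(230,100,330,190),(295,220,335,260))):
    i=i[:,:,::-1].copy()
    for c,lo,hi,x in(("green",(40,80,40),(85,255,255),B),("blue",(100,100,50),(125,255,255),B),("orange",(5,120,100),(20,255,255),P),("black in B",(0,0,0),(179,255,50),B),("stand",(0,0,80),(179,90,255),P)):
        for q in blobs(n,i,lo,hi,x): print(n,c,np.round(q[0],1),q[1],q[2])
E
```

```text
top green [185.6 223. ] [184 221   5   5] 21
top blue [194.8 203.4] [185 193  21  21] 337
top orange [362.8 210.5] [361 208   5   6] 20
top black in B [210.  212.8] [148 183 124  62] 3535
top black in B [161.5 202.6] [161 199   2   8] 11
top stand [362.5 212. ] [353 202  20  21] 343
side green [265. 140.] [263 140   5   1] 5
side blue [281.1 123.9] [271 111  20  27] 415
side orange [316.  231.5] [313 227   7  11] 56
side black in B [285.7 143.2] [230 100 100  90] 5178
side black in B [287.5 173.3] [280 171  17   6] 68
side stand [316.5 243.1] [304 229  26  28] 486
```

View pics/a.png

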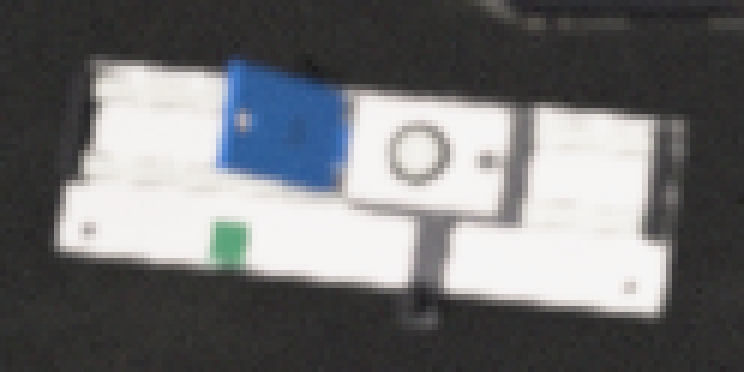

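View pics/b.png

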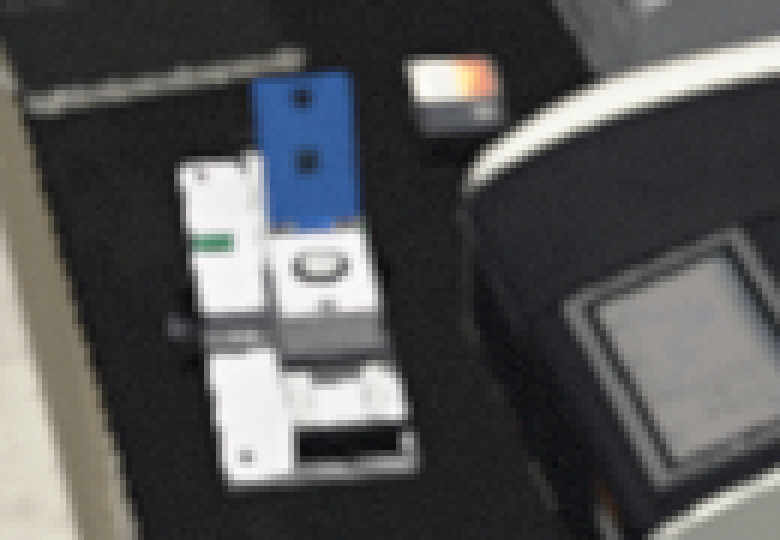

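Top crop: the front bed edge runs (55,250)→(660,317), the green mark is at (230,244), the block hole is at (487,160), and the post is near (420,310) with its arm at (432,250). The lid stands open at left. Side crop: the block hole is at (327,305), the lid hole at (302,98), and the post at (180,325). The orange pin stands in its stand at side (316,231).

```bash
python3 - <<'E'
from h import *
T=lambda x,y:np.array([148+(x+.5)/6-.5,183+(y+.5)/6-.5]); S=lambda x,y:np.array([230+(x+.5)/6-.5,100+(y+.5)/6-.5])
np.set_printoptions(precision=4,suppress=True)
a=onz("top",T(55,250),.01);b=onz("top",T(660,317),.01);print("edge",a,b,np.linalg.norm(a-b))
ry=(a-b)/np.linalg.norm(a-b);rx=np.array([ry[1],-ry[0],0]);print("ry",ry,"rx",rx,"yaw",np.arctan2(-ry[0],ry[1]))
g=onz("top",(185.6,223),.01);g2=onz("side",S(213,243),.01);print("green",g,g2)
print("edge to green x",(g-b)@rx,(g-b)@ry, (g-a)@ry)
h=onz("top",T(487,160),.062);h2=onz("side",S(327,305),.062);print("hole",h,h2,tri(T(487,160),S(327,305)))
for H in(h,h2):
    p=H-.085*rx+.035*ry;p[2]=.067
    print("handle",p,"top crop",(proj("top",p)-[148,183])*6,"side crop",(proj("side",p)-[230,100])*6,"q",.170-(g-p)@ry, "dx",(p-g)@rx)
print("post",onz("top",T(420,312),.067),onz("side",S(180,320),.067))
print("lidhole",tri(T(242,120),S(302,98)))
print("pin",onz("top",(362.8,210.5),.07),onz("side",(316,231.5),.064),tri((362.8,210.5),(316,231.5)))
print("stand",onz("top",(362.5,212),.044))
i=cv2.imread("pics/side0.png")
print(i[225:240,316].tolist())
E
```

```text
edge [0.4443 0.4991 0.01  ] [0.406  0.1284 0.01  ] 0.37268229398934405
ry [0.1028 0.9947 0.    ] rx [ 0.9947 -0.1028  0.    ] yaw -0.10300442371698551
green [0.4495 0.3928 0.01  ] [0.448  0.3925 0.01  ]
edge to green x 0.016082416325669716 0.2674033138206231 -0.10527898016872093
hole [0.4938 0.224  0.062 ] [0.4916 0.2213 0.062 ] (array([0.4932, 0.2246, 0.0598]), np.float64(0.0018311737654693229))
handle [0.4128 0.2676 0.067 ] top crop [402.3277 294.779 ] side crop [186.4022 274.2788] q 0.04170578864356578 dx -0.023559272338618258
handle [0.4106 0.2649 0.067 ] top crop [406.7902 298.6043] side crop [183.719  277.0364] q 0.03879232240530375 dx -0.025467510132755937
post [0.4044 0.2583 0.067 ] [0.3988 0.2208 0.067 ]
lidhole (array([0.5053, 0.3434, 0.1401]), np.float64(0.0006061898327046397))
pin [ 0.4901 -0.2451  0.07  ] [ 0.4896 -0.2391  0.064 ] (array([ 0.4891, -0.245 ,  0.0698]), np.float64(0.0021178925528611094))
stand [ 0.4881 -0.2464  0.044 ]
[[33, 29, 28], [31, 36, 50], [43, 76, 139], [62, 128, 240], [74, 156, 255], [76, 161, 255], [71, 153, 255], [59, 127, 237], [40, 87, 164], [30, 67, 123], [29, 62, 115], [25, 57, 111], [28, 59, 110], [86, 105, 146], [154, 163, 178]]
```

```bash
python3 - <<'E'
from h import *
t=cv2.imread("pics/top0.png")[218:246,195:240];s=cv2.imread("pics/side0.png")[138:166,240:285]
f=lambda i:cv2.resize(cv2.convertScaleAbs(i,alpha=2.5,beta=-40),None,fx=8,fy=8,interpolation=0)
cv2.imwrite("pics/c.png",np.hstack([f(t),f(s)]))
E
```

```text
(no output)
```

View pics/c.png

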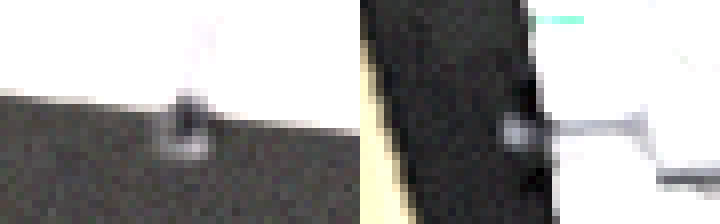

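The enhanced crop shows, in the top view (left), a light ring at about px (218,235) around a dark spot at (218.5,232). In the side view (right) there is a light spot at about px (259.4,154) in front of the bed edge, with a dark post above it at (261.5,150).

```bash
python3 - <<'E'
from h import *
np.set_printoptions(precision=4,suppress=True)
print(tri((218,234.7),(259.4,154)))
rx=np.array([.9947,-.1028,0]);ry=np.array([.1028,.9947,0])
h=np.array([.4932,.2240,0])
for z,d in((.067,-.085),(.042,-.085),(.034,-.085),(.034,-.095),(.034,-.06),(.067,-.077)):
    p=h+d*rx+.035*ry;p[2]=z;print(z,d,p,proj("top",p),proj("side",p))
E
```

```text
(array([0.405 , 0.2664, 0.0316]), np.float64(0.0025673474992255856))
0.067 -0.085 [0.4122 0.2676 0.067 ] [215.0498 232.3011] [260.9121 145.7364]
0.042 -0.085 [0.4122 0.2676 0.042 ] [216.9493 232.8187] [261.3601 151.2587]
0.034 -0.085 [0.4122 0.2676 0.034 ] [217.5434 232.9805] [261.5018 153.0054]
0.034 -0.095 [0.4023 0.2686 0.034 ] [217.1371 235.782 ] [258.8847 153.2326]
0.034 -0.06 [0.4371 0.265  0.034 ] [218.5572 226.0008] [268.0273 152.4386]
0.067 -0.077 [0.4202 0.2667 0.067 ] [215.3841 230.0128] [263.0277 145.5571]
```

Arm end and post agree with the position derived from the block hole: handle ≈ (0.412, 0.267), carrier ≈ 0.040, rail yaw −0.103. Next I grip the post and slide.

```bash
cat >> h.py <<'E'
np.set_printoptions(precision=4,suppress=True)
rx=np.array([.9947,-.1028,0]);ry=np.array([.1028,.9947,0])
Q=np.array([np.sin(.0515),np.cos(.0515),0,0])
def st(tag=""):
    s=r.read_state();print(tag,round(s["time_s"],2),s["eef_pos"],"F",np.round(s["contact_force"],1),"w",round(s["grip_width"],4),"gf",round(s["grip_force"],1));return s
E
python3 - <<'E'
from h import *
p=np.array([.4122,.267,.0])
r.reach(p+[0,0,.16],Q); st()
print(r.move_straight(p+[0,0,.041],speed=.1,max_force=8)); st("down")
r.command_gripper(0.0,25); s=st("grip")
p=s["eef_pos"]
d=(np.array([.4495,.3928,0])-p)@ry; print("remaining",d)
r.move_straight(p+(d-.012)*ry,speed=.08); st("near")
for k in range(-10,4,2):
    r.move_straight(p+(d+k*.001)*ry,speed=.02); s=st(k); print("Fy",s["contact_force"]@ry)
cv2.imwrite("pics/s1.png",r.get_image("side")[:,:,::-1])
E
```

```text
1.44 [0.4119 0.2677 0.1601] F [0.1 0.2 0.5] w 0.0857 gf 0.0
False
down 2.78 [0.4126 0.2672 0.0415] F [0.4 0.2 0.6] w 0.0855 gf 0.0
grip 3.55 [0.4122 0.267  0.041 ] F [-0.3  0.4 -0.2] w -0.0001 gf 0.0
remaining 0.12898611969926943
near 5.16 [0.4242 0.3829 0.041 ] F [ 0.6  0.6 -0.3] w -0.0001 gf 0.0
-10 5.41 [0.4245 0.3853 0.041 ] F [ 0.3  0.1 -0.3] w 0.0001 gf 0.0
Fy 0.08351297531868758
-8 5.66 [0.4246 0.3874 0.041 ] F [0.4 0.3 0.4] w 0.0 gf 0.0
Fy 0.31577067692767513
-6 5.91 [0.4248 0.3895 0.041 ] F [ 0.4 -0.8  0.7] w 0.0003 gf 0.0
Fy -0.7237715747916295
-4 6.16 [0.425  0.3914 0.041 ] F [-0.4 -0.5  0. ] w -0.0003 gf 0.0
Fy -0.5189897660539439
-2 6.41 [0.4253 0.3934 0.041 ] F [ 0.2 -0.4 -0.2] w 0.0 gf 0.0
Fy -0.4226275167524037
0 6.66 [0.4255 0.3954 0.041 ] F [-0.2  0.3 -0. ] w 0.0001 gf 0.0
Fy 0.26526219217101416
2 6.91 [0.4256 0.3974 0.041 ] F [-0.9  0.5  0.4] w -0.0001 gf 0.0
Fy 0.39742110467319147
```

The fingers closed on nothing, so I missed the post. I'll look before going on.

```bash
python3 - <<'E'
from h import *
s=cv2.imread("pics/s1.png")
top=r.get_image("top")[:,:,::-1]; cv2.imwrite("pics/t1.png",top)
a=cv2.resize(s[100:190,230:320],None,fx=6,fy=6,interpolation=0)
print(proj("side",[.4256,.3974,.041]),proj("top",[.4256,.3974,.041]))
t0=cv2.imread("pics/top0.png")
b=cv2.resize(t0[200:250,205:250],None,fx=5,fy=5,interpolation=0)
c=cv2.resize(top[195:250,160:205],None,fx=5,fy=5,interpolation=0)
o=np.zeros((540,540+225,3),np.uint8);o[:,:540]=a;o[:250,540:]=b;o[255:530,540:]=c
cv2.imwrite("pics/d.png",o)
E
```

```text
[258.8903 133.6611] [180.981 228.853]
```

View pics/d.png

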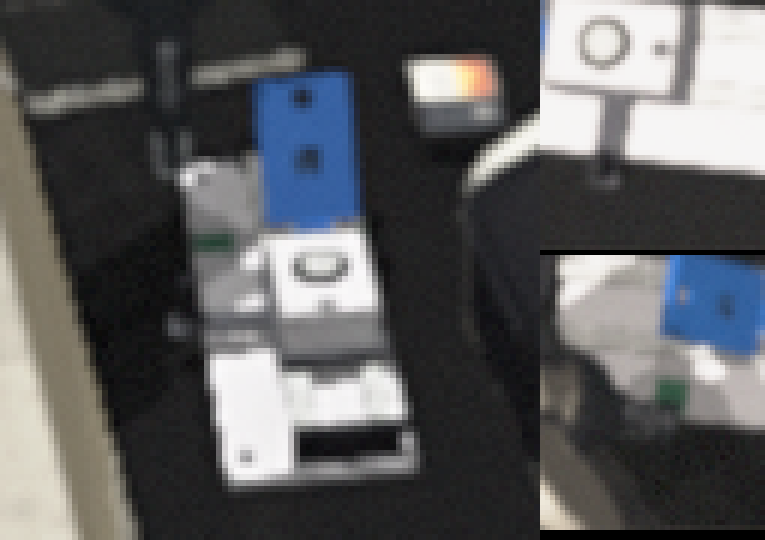

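The crop shows closed fingertips near side px (258.5,129), while the reported TCP should project to (258.9,133.7). The carrier has not moved: its post is still near (260,152). I'll check numerically where the fingertips are.

```bash
python3 - <<'E'
from h import *
s=cv2.imread("pics/s1.png").sum(2)//3; s0=cv2.imread("pics/side0.png").sum(2)//3
print("cols 250-267; rows now | before")
for y in range(116,142): print(y,s[y,250:268],s0[y,256:262])
print("post area before, cols 254-268")
for y in range(140,160): print(y,s0[y,254:270],)
E
```

```text
cols 250-267; rows now | before
116 [98 78 63 48 31 31 43 56 60 49 36 30 32 28 28 28 31 27] [39 33 32 28 31 30]
117 [50 37 36 30 26 28 37 48 52 41 29 29 31 31 34 33 32 33] [29 31 30 26 31 29]
118 [31 29 32 30 27 26 29 38 38 39 30 30 35 30 32 31 32 34] [32 31 33 31 34 32]
119 [32 30 36 32 33 29 27 30 32 30 27 27 32 31 30 32 30 33] [35 33 30 32 34 32]
120 [31 33 33 31 31 28 28 28 28 28 27 31 33 32 34 31 33 31] [31 30 31 30 27 34]
121 [30 33 31 31 31 41 35 26 31 38 45 41 32 30 32 32 31 30] [30 33 34 31 29 31]
122 [31 34 33 29 38 58 57 37 26 41 67 61 38 34 30 33 33 33] [31 30 35 32 33 35]
123 [33 30 31 30 41 66 68 49 30 46 79 73 43 31 33 35 35 30] [32 33 30 30 32 31]
124 [33 33 29 30 38 66 73 53 32 46 81 73 42 28 28 28 30 32] [32 31 31 34 31 29]
125 [32 30 29 30 38 57 67 51 37 44 72 67 37 26 27 24 28 34] [30 34 32 30 28 24]
126 [34 31 31 34 37 59 68 52 37 38 65 74 73 86 94 76 61 67] [33 32 30 31 47 65]
127 [ 34  38  33  28  33  53  69  62  38  46  87 125 149 170 182 155 121 117] [ 32  32  30  52 112 150]
128 [ 36  35  37  34  33  51  71  78  68  81 146 194 189 180 190 176 151 146] [ 33  
[... 2004 characters left out ...]
 74 175 238 246 245 245 245 244]
150 [ 29  32  34  32  33  28  23  14  70 165 236 248 247 245 245 245]
151 [ 29  32  32  33  35  29  21  18  57 134 202 228 226 222 216 214]
152 [ 32  30  31  36  54  47  30  21  31  79 131 151 150 142 132 128]
153 [32 30 29 43 69 70 49 42 31 45 73 95 99 98 95 92]
154 [32 31 26 46 80 86 74 55 44 49 76 88 90 90 97 98]
155 [ 32  33  32  42  73  83  70  52  45  62  99 117 116 118 135 143]
156 [ 30  33  28  35  44  54  51  43  40  61 110 134 131 133 150 159]
157 [ 36  30  34  33  29  31  35  31  30  52  94 116 116 115 119 120]
158 [ 31  33  34  32  31  29  30  31  28  38  77 116 132 131 129 128]
159 [ 32  33  30  34  31  29  27  24  16  28  91 171 208 211 210 209]
```

```bash
python3 - <<'E'
from h import *
p=np.array([.4495,.3928,0])+.03*ry; p[2]=.041
s=st();r.move_straight(s["eef_pos"]+.03*ry*[1,1,0]+.0*ry,speed=.05)
r.move_straight(p,speed=.05);st("over")
sd=r.get_image("side").astype(int).sum(2)//3;tp=r.get_image("top").astype(int).sum(2)//3
cv2.imwrite("pics/sd2.png",sd);cv2.imwrite("pics/tp2.png",tp)
print("exp",proj("side",p),proj("top",p))
print(r.move_straight(p*[1,1,0]+[0,0,.004],speed=.02,max_force=4)); st("touch")
r.move_straight(p,speed=.05);st()
x,y=np.round(proj("side",p)).astype(int)
for v in range(y-12,y+7): print(v,sd[v,x-9:x+10])
x,y=np.round(proj("top",p)).astype(int);print("top",x,y)
for v in range(y-8,y+9): print(v,tp[v,x-11:x+12])
t0=cv2.imread("pics/top0.png").sum(2)//3
print("post top view cols 208-226")
for v in range(226,242): print(v,t0[v,208:227])
E
```

```text
7.01 [0.4256 0.3973 0.041 ] F [-0.   1.  -0.2] w -0.0004 gf 0.0
over 8.39 [0.4526 0.4224 0.0408] F [-0.1 -0.  -0.1] w 0.0001 gf 0.0
exp [264.3502 129.6146] [174.4265 221.2488]
False
touch 10.49 [0.4526 0.4227 0.0041] F [ 0.  -0.6  0.3] w -0.0003 gf 0.0
 11.38 [0.4524 0.4225 0.0408] F [ 0.7 -0.3 -0.4] w 0.0001 gf 0.0
118 [33 32 33 33 30 38 66 61 37 32 49 57 45 37 32 29 38 69 96]
119 [33 34 32 32 31 46 78 74 40 32 56 65 54 34 31 29 40 66 92]
120 [32 30 32 31 30 47 82 74 44 34 50 65 56 38 29 30 35 65 92]
121 [33 34 32 31 28 49 80 75 42 32 47 67 58 38 32 28 34 59 91]
122 [32 29 32 33 33 47 77 75 45 31 46 69 62 40 29 26 30 59 87]
123 [32 31 30 28 30 44 73 72 52 42 54 72 67 39 26 22 23 49 85]
124 [31 33 31 32 27 40 63 73 71 69 70 71 57 39 27 28 34 52 84]
125 [32 30 34 33 30 28 44 56 67 65 61 55 46 31 30 50 71 82 95]
126 [ 30  32  32  32  32  43  56  75  85  78  62  57  61  61  53  70 105 120
 115]
127 [ 31  34  32  30  46  94 130 148 164 148 117 111 115 112  93  86 117 134
 125]
128 [ 29  30  27  21  72 155 192 185 173 155 133 135 144 147 128 109 117 133
 121]
129 [ 28  28  25  24  89 184 
[... 2850 characters left out ...]
2 109 115
 123]
233 [49 47 45 47 44 50 59 66 62 43 33 42 48 37 39 46 53 53 58]
234 [43 46 48 44 45 50 56 61 54 44 41 59 58 42 36 43 41 47 45]
235 [47 44 44 44 42 47 58 67 61 57 65 79 74 50 39 41 45 45 43]
236 [44 41 41 46 47 51 57 67 70 76 84 95 81 55 42 45 44 46 41]
237 [44 48 44 45 47 47 51 58 62 66 72 76 65 49 41 46 44 44 40]
238 [44 44 44 45 45 45 46 48 50 50 54 51 47 45 45 44 43 41 43]
239 [44 45 45 48 48 42 43 47 45 44 44 45 42 48 45 42 47 45 47]
240 [43 41 45 46 44 46 43 45 45 42 47 47 46 48 45 46 43 46 45]
241 [44 45 41 43 42 44 40 44 47 45 39 41 46 42 46 44 46 43 45][ WARN:0@4.813] global loadsave.cpp:1063 imwrite_ Unsupported depth image for selected encoder is fallbacked to CV_8U.
```

The tips look about 20 mm higher than the reported TCP, and going to z=0.004 over the 10 mm bed gave no contact. I'll measure the offset by touch.

```bash
python3 - <<'E'
from h import *
s=r.read_state();p=s["eef_pos"].copy()
r.move_straight(p*[1,1,0]+[0,0,.004],speed=.08)
try:
    print(r.move_straight(p*[1,1,0]+[0,0,-.03],speed=.02,max_force=4)); s=st("touch")
    r.hold(.1);st()
except r.PlanningError as e: print("PE",e)
r.move_straight(p*[1,1,0]+[0,0,.045],speed=.1);print(r.read_state()["eef_rot"])
E
```

```text
True
touch 13.03 [ 0.4523  0.4225 -0.0164] F [-0.8  0.   4.3] w 0.0003 gf 2.4
 13.13 [ 0.4523  0.4225 -0.0164] F [-1.2 -0.4  5. ] w 0.0 gf 2.7
[ 0.0515  0.9987 -0.0009 -0.0011]
```

Contact came at reported z = −0.016 on the 10 mm bed, so the real tips sit about 26 mm behind the reported TCP. That explains closing just over the 67 mm post. I'll correct for it and grip again, checking the width this time.

```bash
cat >> h.py <<'E'
DZ=-.026   # reported TCP z = real shut-tip z + DZ
E
python3 - <<'E'
from h import *
s=r.read_state();p=s["eef_pos"]
r.move_straight(p-.037*rx+[0,0,.04],Q,speed=.15)
r.command_gripper(.085)
p=np.array([.4122,.267,.0])
r.move_straight(p+[0,0,.10],Q,speed=.2)
print("hit",r.move_straight(p+[0,0,.041+DZ],speed=.08,max_force=6)); st("down")
r.command_gripper(0.0,25); s=st("grip")
if s["grip_width"]<.008 or s["grip_width"]>.03: raise SystemExit("no grip")
p=s["eef_pos"]
d=(np.array([.4495,.3928,0])-p)@ry; print("remaining",d)
r.move_straight(p+(d-.012)*ry,speed=.08); st("near")
for k in range(-10,2,2):
    r.move_straight(p+(d+k*.001)*ry,speed=.02); s=st(k); print("Fy",s["contact_force"]@ry)
cv2.imwrite("pics/s3.png",r.get_image("side")[:,:,::-1]);cv2.imwrite("pics/t3.png",r.get_image("top")[:,:,::-1])
E
```

```text
hit False
down 17.36 [0.4126 0.2672 0.0154] F [ 0.1 -0.   0.1] w 0.085 gf 0.0
grip 17.99 [0.4122 0.2671 0.0152] F [-0.9  1.   3. ] w 0.0148 gf 24.9
remaining 0.12889569504897763
near 19.6 [0.4237 0.3833 0.0152] F [-2.5 -3.7  6.8] w 0.015 gf 25.3
-10 19.85 [0.4237 0.3838 0.0151] F [-3.  -9.9  8.4] w 0.0149 gf 25.8
Fy -10.18309909819437
-8 20.1 [0.4241 0.3872 0.0152] F [-2.3 -2.5  5.8] w 0.0151 gf 25.3
Fy -2.7676096700489157
-6 20.35 [0.4245 0.3902 0.0152] F [-4.5  2.2  4.3] w 0.0149 gf 25.2
Fy 1.6883758440777212
-4 20.6 [0.4247 0.3924 0.0152] F [-4.7  5.4  3.5] w 0.0151 gf 25.2
Fy 4.849284918493811
-2 20.85 [0.4249 0.3942 0.0152] F [-3.9  3.6  4.1] w 0.0145 gf 25.2
Fy 3.136660907357554
0 21.1 [0.425  0.3951 0.0152] F [-3.7 -1.   6.3] w 0.0148 gf 25.4
Fy -1.3713359004467915
```

The grip held at width 15 mm, and the force trace shows the click with the balance point at the station. Next I release, check the carrier, then swing the lid.

```bash
python3 - <<'E'
from h import *
H=np.array([.425,.3951,0]); hinge=H+.085*rx+.050*ry; print("hinge",hinge)
r.command_gripper(.085); st("open")
p=r.read_state()["eef_pos"]
r.move_straight([p[0],p[1],.22],Q,speed=.2)
im=r.get_image("top"); sd=r.get_image("side");cv2.imwrite("pics/t4.png",im[:,:,::-1]);cv2.imwrite("pics/s4.png",sd[:,:,::-1])
r.command_gripper(0.0)
a=hinge+.10*ry
r.reach(a+[0,0,.22],Q); st("behind")
print(r.move_straight(a+[0,0,.12+DZ],speed=.15,max_force=8)); st()
print(r.move_straight(hinge-.045*ry+[0,0,.12+DZ],speed=.08,max_force=20)); st("swept")
r.hold(.5)
sd=r.get_image("side");cv2.imwrite("pics/s5.png",sd[:,:,::-1]);cv2.imwrite("pics/t5.png",r.get_image("top")[:,:,::-1])
s4=cv2.imread("pics/s4.png");a=cv2.resize(s4[100:180,240:310],None,fx=5,fy=5,interpolation=0)
b=cv2.resize(cv2.imread("pics/s5.png")[100:180,240:310],None,fx=5,fy=5,interpolation=0)
cv2.imwrite("pics/e.png",np.hstack([a,b]))
E
```

```text
hinge [0.5147 0.4361 0.    ]
open 21.88 [0.4256 0.3953 0.0152] F [0.1 0.1 0.9] w 0.0852 gf 0.0
behind 24.65 [0.5247 0.5351 0.2195] F [-0.1 -0.9  0.1] w -0.0001 gf 0.0
False
 25.64 [0.5256 0.5359 0.0958] F [0.2 0.2 0.5] w -0.0007 gf 0.0
False
swept 27.6 [0.51   0.3917 0.0939] F [0.  0.7 0.4] w -0.0004 gf 0.0
```

View pics/e.png

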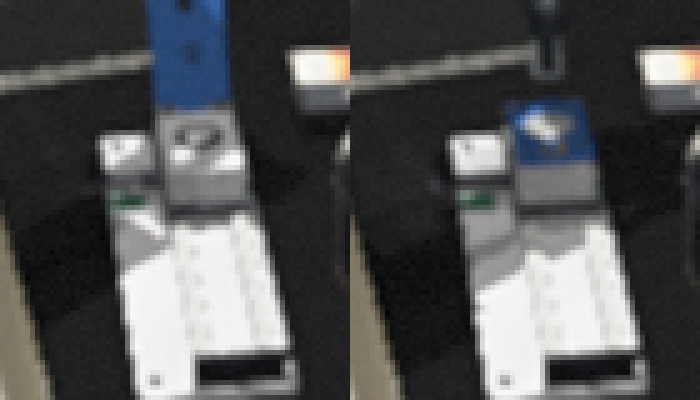

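Left is after release: the carrier arm lies right over the green mark (crop 125,200). Right is after the sweep: the blue lid lies shut on the block and the carrier has not moved. Next I fetch the pin, keeping clear of the analyser by routing at x≈0.42.

```bash
python3 - <<'E'
from h import *
p=r.read_state()["eef_pos"]
r.move_straight([p[0],p[1],.2],Q,speed=.2)
r.move_straight([.42,.2,.2],Q,speed=.25)
r.command_gripper(.06)
r.move_straight([.42,-.2,.2],Q,speed=.25)
P=np.array([.4893,-.2455,0])
r.move_straight(P+[0,0,.15],Q,speed=.2)
print("hit",r.move_straight(P+[0,0,.054+DZ],speed=.08,max_force=6)); st("down")
r.command_gripper(0.0,40); s=st("grip")
if not .015<s["grip_width"]<.028: raise SystemExit("no grip")
cv2.imwrite("pics/s6.png",r.get_image("side")[:,:,::-1])
r.move_straight(s["eef_pos"]+[0,0,.06],speed=.08);st("up")
r.move_straight([.42,-.2,.2],Q,speed=.2); st()
cv2.imwrite("pics/s7.png",r.get_image("side")[:,:,::-1]);cv2.imwrite("pics/t7.png",r.get_image("top")[:,:,::-1])
for n,f in(("side","s7"),("top","t7")):
    i=cv2.imread(f"pics/{f}.png")[:,:,::-1].copy();u=proj(n,[.42,-.2,.22]).astype(int)
    print(n,u,[(np.round(q[0],1),q[1],q[2]) for q in blobs(n,i,(5,120,60),(20,255,255),(u[0]-40,u[1]-30,u[0]+40,u[1]+40))])
E
```

```text
hit False
down 34.54 [ 0.4896 -0.2457  0.0285] F [-0.5 -0.2 -1.1] w 0.0601 gf 0.0
grip 34.99 [ 0.4894 -0.2456  0.0284] F [-0.4  1.   4.4] w 0.0187 gf 39.1
up 35.95 [ 0.4891 -0.2453  0.0879] F [-0.3  0.4 -0.4] w 0.0184 gf 39.0
 36.79 [ 0.42   -0.2     0.1992] F [ 0.1 -0.3 -0.6] w 0.0188 gf 39.0
side [289 186] []
top [352 226] []
```

Pin gripped (width 18.7 mm). Now I measure the lid hole with a clear view.

```bash
python3 - <<'E'
from h import *
E0=np.array([.506,.3515,.076])
for n,f in(("top","t7"),("side","s7")):
    i=cv2.imread(f"pics/{f}.png");u=proj(n,E0);print(n,"exp",u)
    x,y=np.round(u).astype(int)
    B=i[:,:,0].astype(int)-i[:,:,2];V=i.astype(int).sum(2)//3
    print("B-R");print(B[y-7:y+8,x-9:x+10])
c=[cv2.resize(cv2.imread(f"pics/{f}.png")[b[1]:b[1]+50,b[0]:b[0]+65],None,fx=6,fy=6,interpolation=0) for f,b in(("t7",(155,185)),("s7",(245,100)),("t7",(325,200)),("s7",(265,160)))]
cv2.imwrite("pics/f.png",np.vstack([np.hstack(c[:2]),np.hstack(c[2:])]))
E
```

```text
top exp [191.7374 205.1195]
B-R
[[ 99 129 152 156 158 157 160 156 154 143 117 118 140 124  50   4  -3  -4
   -4]
 [ 22  65 118 154 160 161 158 161 158 147 121 118 141 121  48   2  -4  -3
   -4]
 [ -1  12  61 127 157 161 160 160 157 153 143 142 144 107  35  -1  -5   0
   -3]
 [ -5  -4  11  84 147 159 151 133 125 119 123 141 145  94  24  -2  -5   0
   -4]
 [ -6  -5  -1  50 130 149 113  66  45  31  41  89 126  79  13  -5  -4  -3
   -4]
 [ -6  -6  -4  31 118 128  68  -4  -9 -13 -24   4  77  63   8  -4  -1   0
   -1]
 [ -6  -7  -4  29 112 112  30 -12  -2  -9 -39 -43  27  39   3  -3  -2  -1
   -4]
 [ -7  -6  -4  44 121  97   4  -6   4 -11 -45 -60   3  26   0  -6   1  -1
   -3]
 [ -6  -5   4  71 136 104  11 -24 -13 -26 -58 -56  13  27  -2  -4  -1  -2
   -3]
 [ -5   1  34 108 151 128  62 -13 -31 -33 -33  -1  37  25  -1  -6  -2  -3
   -6]
 [  5  29  86 142 158 152 117  64  36  41  58  80  65  17   0  -4  -1  -5
   -8]
 [ 52  89 131 159 157 162 149 129 117 118 130 133  68  10  -4  -6  -1  -5
  -11]
 [121 139 155 160 160 160 161 155 145 147 155 140  61   4  -5  -4  -1  -4
  -11]
 [155 158 156 1
[... 696 characters left out ...]
  -8  -9  -9  -8  -7  -9  -7  -8  -8  -7  -8
  -10]
 [  3   2   0  -2  -2  -7  -8  -8  -8  -7  -8 -10 -10  -7  -8  -8  -8  -8
   -9]
 [  1   2   3   3  -2  -2  -5  -5  -7  -5  -9  -8  -9  -8  -9  -8  -9  -8
   -9]
 [  2   2   1   3   4   1   0   1  -1  -4  -5  -5  -6  -6  -5  -6  -6  -5
   -6]
 [  2   2   2   3   3   2   2   1   1   1  -2  -3  -1  -1   0  -1  -1  -1
    0]
 [  4   5   2   2   1   2   0   2   1   0   3   3   1   0   2   2   1   2
    1]
 [  4   5   4   2   1   2   3   2   1   1   2  -1   1   2   2   3   2   2
    2]
 [  5   5   3   2   3   3   2   2   0   1   2   0   1   3   1   2   3   1
    1]
 [  4   4   4   4   2   1   2   2   1   2   1   2   2   2   2   0   3   0
    2]]
```

View pics/f.png

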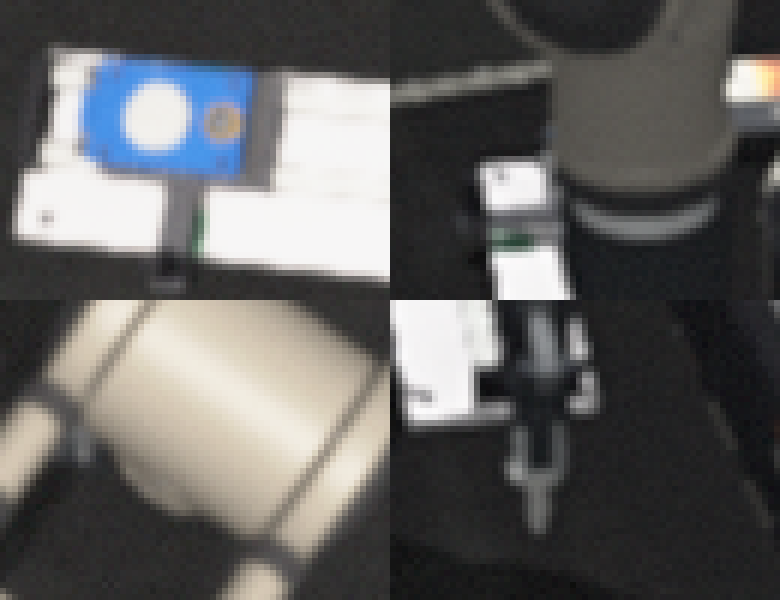

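The top crop shows the brass ring at px (191.6,204.9) against (191.7,205.1) expected, so the hole at (0.506,0.3515) is confirmed to under 1 mm. The carrier arm sits on the green mark. The side crop shows the pin hanging straight in the fingers, with its tip at px (290,198). Next comes insertion.

```bash
python3 - <<'E'
from h import *
print("pin tip exp side",proj("side",[.42,-.2,.181]),"hole",onz("top",(191.6,204.9),.076))
r.command_gripper(0.0,60)
H=np.array([.5063,.3516,0])
r.move_straight([.42,.2,.2],Q,speed=.25)
r.move_straight(H+[0,0,.13],Q,speed=.2)
r.move_straight(H+[0,0,.105],Q,speed=.08);r.hold(.3);s=st("above")
for n in("side","top"): cv2.imwrite(f"pics/{n}8.png",r.get_image(n)[:,:,::-1])
print("blocked",r.move_straight(H+[0,0,.066],speed=.04,max_force=6)); st("in")
E
```

```text
pin tip exp side [289.531  197.4601] hole [0.5068 0.352  0.076 ]
above 40.72 [0.5065 0.3517 0.1054] F [ 0.1 -0.5 -1.3] w 0.0181 gf 58.6
blocked False
in 41.94 [0.5065 0.3517 0.0663] F [-0.3 -0.  -0.6] w 0.0181 gf 58.6
```

```bash
python3 - <<'E'
from h import *
H=np.array([.5063,.3516,0])
z=.066
while z>.040:
    z-=.002
    r.move_straight(H+[0,0,z],speed=.02); s=st(round(z,3))
    if s["contact_force"][2]>16: break
r.hold(.5); st("hold")
cv2.imwrite("pics/s9.png",r.get_image("side")[:,:,::-1]);cv2.imwrite("pics/t9.png",r.get_image("top")[:,:,::-1])
c=[cv2.resize(cv2.imread(f"pics/{f}.png")[b[1]:b[1]+60,b[0]:b[0]+60],None,fx=6,fy=6,interpolation=0) for f,b in(("t9",(155,180)),("s9",(245,100)))]
cv2.imwrite("pics/g.png",np.hstack(c))
E
```

```text
0.064 42.19 [0.5062 0.3516 0.064 ] F [ 1.2 -0.4 -0.4] w 0.0178 gf 58.6
0.062 42.44 [0.5062 0.3515 0.0618] F [-0.6  0.2 -0.7] w 0.0181 gf 58.6
0.06 42.69 [0.5063 0.3516 0.0599] F [-0.3 -0.1 -0.5] w 0.0182 gf 58.7
0.058 42.94 [0.5064 0.3516 0.0581] F [-0.4 -0.   0.7] w 0.018 gf 58.9
0.056 43.19 [0.5065 0.3516 0.0561] F [-0.6 -0.7  1.3] w 0.0183 gf 59.1
0.054 43.44 [0.5066 0.3515 0.0544] F [-0.6 -2.   3.8] w 0.018 gf 59.8
0.052 43.69 [0.5067 0.3518 0.0541] F [-3.2 -3.5 14.2] w 0.0181 gf 60.9
0.05 43.94 [0.5069 0.352  0.0538] F [-7.3 -4.1 26.4] w 0.0182 gf 61.9
hold 44.44 [0.507  0.352  0.0538] F [-7.  -4.7 25.4] w 0.0178 gf 61.9
```

View pics/g.png

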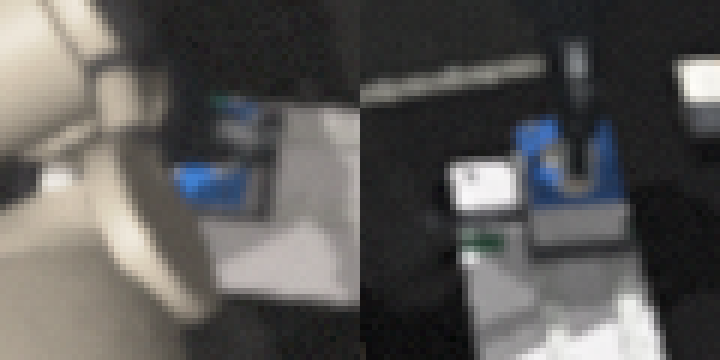

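The side crop shows the pin down in the ring of the flat-lying lid and the carrier arm at the green mark. The stiff stop came at TCP z = 0.0538, as predicted for the collar on a fully shut lid (0.0544), with 25 N of press and 62 N of grip. I'm handing in.

```bash
python3 - <<'E'
from h import *
print(r.finish_job()); st()
E
```

```text
the job is handed in; nothing more can be done
None
the job is handed in; nothing more can be done
```

The job is handed in, but it returned no verdict: carrier clicked into the green station, lid swung shut, and the pin seated and still gripped (about 62 N) while pressing the lid (about 25 N), at about 44 s of the 72 s limit.

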